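# Sort the mandarins on the drying bench

### The job

Sort the mixed mandarins on the bench: both whole closed ones onto the round bamboo drying tray, both hollow open peels into the rectangular steel pan, and the loose cap into the white dish. Stand every piece the way up it is now, flat on the floor of its tray with none on top of another, and set them down gently, without dropping or throwing them. Leave the jar and the cup standing where they are.

Things in the scene. Friction and masses are not known exactly. Their poses are not given: they have to be found in the camera images.
- whole_a_center (a point): A whole, closed mandarin with its top on, dried dark green, round seen from above with a thin dark seam round its closed top and a small stem in the middle: 46 mm in diameter (widest 18 mm above its underside), 42 mm high, standing on a flat base 30 mm across. The point is its centre, 21 mm above its underside; z is up through the stem. There are two alike.
- whole_b_center (a point): A whole, closed mandarin with its top on, dried dark green, round seen from above with a thin dark seam round its closed top and a small stem in the middle: 46 mm in diameter (widest 18 mm above its underside), 42 mm high, standing on a flat base 30 mm across. The point is its centre, 21 mm above its underside; z is up through the stem. There are two alike.
- shell_a_center (a point): A hollow, empty mandarin peel, dark green outside, its top cut off: an open cup with a pale cut edge around a mouth about 31 mm wide, 46 mm in outer diameter (widest 18 mm above its underside), 34 mm high, wall 4 mm, standing mouth up on a flat base 30 mm across. The point is its centre, 17 mm above its underside; z is up out of the mouth. There are two alike.
- shell_b_center (a point): A hollow, empty mandarin peel, dark green outside, its top cut off: an open cup with a pale cut edge around a mouth about 31 mm wide, 46 mm in outer diameter (widest 18 mm above its underside), 34 mm high, wall 4 mm, standing mouth up on a flat base 30 mm across. The point is its centre, 17 mm above its underside; z is up out of the mouth. There are two alike.
- cap_center (a point): The one loose cap cut from a mandarin: a small dark green button with a domed top and a stem in the middle, 33 mm in diameter, 14 mm high to the top of the dome, its side nearly upright for the lower 7 mm, lying flat with the stem up. The point is its centre, 7 mm above its underside; z is up through the stem.
- bamboo_tray: Round drying tray with a bamboo rim and a grey mesh floor, fixed to the bench: 200 mm outer diameter, rim 5 mm thick and 22 mm high, floor 5 mm above the bench. Origin: centre of its underside; z up.
- steel_pan: Shallow rectangular stainless steel pan, fixed to the bench: outside 150 mm along its x, 200 mm along its y, 22 mm high, walls 4 mm, inner floor 4 mm above the bench. Origin: centre of its underside; z up.
- dish: Small round white ceramic dish, fixed to the bench: 136 mm across the rim, 128 mm at the foot, 18 mm high, wall 4 mm, inner floor 5 mm above the bench. Origin: centre of its underside; z up.
- jar: Bystander: low amber glass jar with a steel lid, 60 mm in diameter, 85 mm high, standing loose on the bench. Origin: centre of its underside.
- cup: Bystander: white handleless tea cup, 68 mm across the rim, 60 mm high, standing loose on the bench. Origin: centre of its underside.

How it is judged:
By the outcome, as a careful person would: the job done as asked, in the order asked, and still so for the second after the job is handed in, with the robot touching nothing.
It also fails if it takes over 112 s, if anything falls off the work surface, if the arm or the gripper's body presses on something with over 40 N, if the wrist force passes 120 N, or if a joint passes its speed limit or range.

### The arm

A 6-joint arm with a two-finger parallel gripper is mounted at the origin on the work surface. World frame = base frame: x ahead of the robot, y to its left, z up, the work surface at z = 0. Lengths are in m, angles in rad, forces in N, time in s.
With the tool pointing down it reaches from about 0.275 to 0.975 m from the base axis. Payload 8.4 kg.
Tool frame: the origin (TCP) lies on the centre line of the jaws, within the pads' length; the fingertips stand 14 mm ahead of it and the grasp point (between the pads) lies 5 mm behind it; y points along the fingers, z is the direction in which the jaws open and shut, and the axes are right-handed (so a half turn about y gives the same grasp; the last joint's range is limited). The gripper opens to 92 mm and grips with 3 to 60 N. Pads are 20 mm wide; open, the fingers measure 128 mm over their backs; the gripper's body (75 mm by 189 mm) begins 69 mm behind the grasp point.
Start: joints at [-0.002, 0.353, 1.633, -0, 1.155, -0.002], TCP at [0.625, -0, 0.229] pointing down, gripper open.
Joint ranges: [-2.63, 2.63], [-0.92, 2.1], [0.06, 2.66], [-1.3, 4.44], [0, 2.69], [-3.02, 3.02]. Speed limits (rad/s): [2.22, 2.22, 2.79, 3.14, 3.14, 3.14].

### API

Orientations are given as [roll, pitch, yaw] about the fixed x, y, z axes, in that order (R = Rz(yaw) Ry(pitch) Rx(roll)).
In Python, from workcell import ctrl, eyes gives the robot as it stands.
- The arm moves only by the tool jog_arm, never from a script. Its argument "steps" is a list of rows, each a list of 5 numbers: the shift along the tool's x, y, z normalised to -1 to 1, where 1 is 0.5 m, then the turn about the tool's y normalised to -1 to 1, where 1 is 30 degrees, then the gripper command: -1 is shut, 1 is fully open, values between are in proportion. A call has 1 to 12 rows; each row is the pose to reach, as a shift and turn from the pose commanded when the call began, along the tool's axes at that moment; what a row does not reach only later rows make up. A row lasts 1/8 s, in which the tool goes at most 62.5 mm and 10.7 degrees, less where a joint would pass 70% of its speed; a pose out of reach is approached as far as the arm can. A call with a number of a shift or a turn outside -1 to 1 is refused whole. A call with a gripper value outside its range is refused whole. The fingers move at their own pace and stop on an object; the grip force is fixed at half the most. Time passes only in rows, so rows that repeat a pose let the fingers close. It gives the time, the measured TCP pose, the force and the opening at its end, in the units of the state.
- ctrl.sense(): the state, without advancing time (a new reading comes with each control period).
- eyes.capture(name): name is "scene" or "side" or "wrist"; returns a dict with "frame" (384x512x3 uint8, red, green, blue), "camera_matrix" (3x3 intrinsics, pixels), "R" (3x3) and "t" (3): a world point X has camera coordinates R X + t. Camera axes: x right, y down, z forward; pixel columns grow to the right and rows downward; lengths in m; the calibration is good to about 2 mm. A picture is of the moment at which its call begins. There is no depth.
- ctrl.close_job(): hands the job in, once; it reports no verdict.
The state is a dict: "time": time; "joints": joint angles; "qd": joint speeds; "tau": joint torques, N m; "eef_pos": TCP position; "tcp_rot": TCP orientation; "ft_force": force on the tool from outside, world axes, zero at the start; "ft_torque": the same for the moment, N m; "opening": opening from 0.0 (shut) to 1.0 (fully open).
Only numpy, scipy, OpenCV 4.12 (cv2) and the standard library are available. Lean on these libraries where they do the work, as an engineer would, in place of code of your own. Each camera call takes 0.05 s, during which the arm holds its last target.

## Working session

There is one attempt and no reset: what is moved stays moved. The work goes in short steps, Python scripts to look and compute and a tool call to move; the robot and the scene stay as the last step left them, time stands still between calls to the robot, and variables do not carry over. Pictures are saved under pics/ and viewed, and the job is handed in when it is done.

Besides the shell and the picture viewer there is one more tool, called after "Call:" by a JSON object that holds its "method" and its "body", one argument or row to a line. jog_arm: Moves the arm, as the interface text tells. Its arguments: {"type":"object","properties":{"steps":{"type":"array","items":{"type":"array","items":{"type":"number"}}}},"required":["steps"]}

```bash
mkdir -p pics; ls; python3 - <<'E'
from workcell import ctrl, eyes
import cv2,numpy as np,pickle
s=ctrl.sense();print(s)
d={}
for n in("scene","side","wrist"):
    c=eyes.capture(n);d[n]=c;cv2.imwrite(f"pics/{n}0.png",c["frame"][:,:,::-1]);print(n,c["camera_matrix"],c["R"],c["t"])
pickle.dump(d,open("cap0.pkl","wb"))
E
```

```text
pics
{'time': 0.0, 'joints': array([-2.38713193e-03,  3.53631505e-01,  1.63412176e+00, -4.08287171e-05,
        1.15520022e+00, -2.40584177e-03]), 'qd': array([-0.00200339, -0.00047692, -0.00037154,  0.00038489, -0.00011992,
        0.00087616]), 'tau': array([-2.43486713e-03, -5.93846583e+01, -3.34216332e+01,  6.94100303e-02,
        2.34022352e-02, -1.15005114e-04]), 'eef_pos': array([ 6.24528468e-01, -3.73216050e-06,  2.27879371e-01]), 'tcp_rot': array([-1.57215725e+00, -3.40566817e-05, -1.57076108e+00]), 'ft_force': array([ 0.00988506,  0.25768451, -0.40002096]), 'ft_torque': array([ 0.00973081, -0.03504101,  0.02075903]), 'opening': 1.0035350639043765}
scene [[429.14612818   0.         255.61762633]
 [  0.         429.14612818 189.94748303]
 [  0.           0.           1.        ]] [[-0.79641155  0.60430253 -0.02339026]
 [ 0.33815189  0.41291853 -0.84566636]
 [-0.50138005 -0.68140792 -0.53319912]] [ 0.41613217 -0.11762134  1.58932551]
side [[404.26225244   0.         260.78306476]
 [  0.         404.26225244 195.7302022 ]
 [  0.           0.           1.        ]] [[ 0.86507993 -0.50148716  0.01213819]
 [-0.25870942 -0.46675099 -0.84570264]
 [ 0.42977453  0.72846012 -0.53351637]] [-0.48783511  0.18809441  0.818164  ]
wrist [[268.11818284   0.         255.47363919]
 [  0.         268.11818284 191.19464003]
 [  0.           0.           1.        ]] [[ 9.99998006e-01 -7.16566367e-04 -1.86416473e-03]
 [-1.74479125e-04 -9.61192990e-01  2.75876795e-01]
 [-1.98950610e-03 -2.75875920e-01 -9.61191198e-01]] [-0.62301359 -0.0304463   0.39108173]
```

View pics/scene0.png

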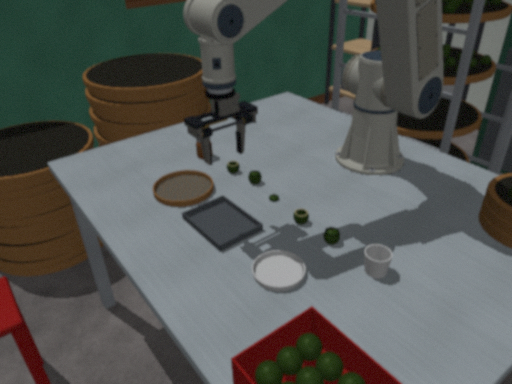

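View pics/side0.png

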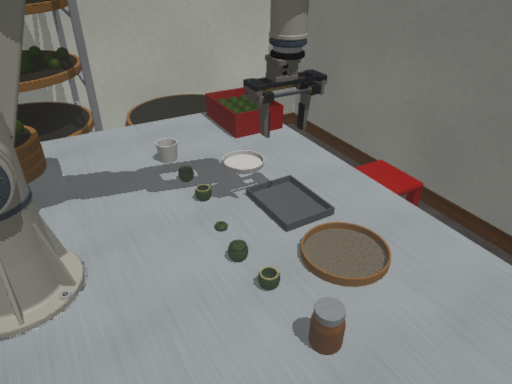

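View pics/wrist0.png

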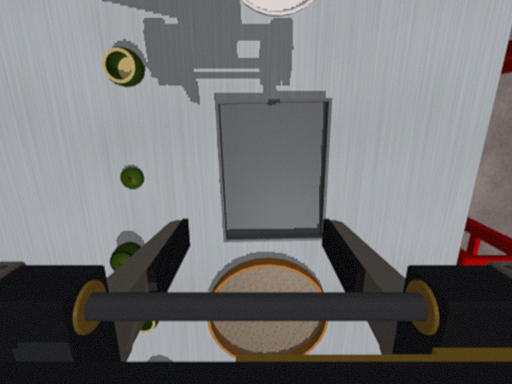

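The side view shows, from far to near, a whole at (186,173), a shell (203,192), the cap (221,227), a whole (238,250) and a shell (269,278). The cup is at (167,150) and the jar at (327,325). The dish is at (243,163), the pan at (290,200) and the bamboo tray at (345,250).

```bash
cat > h.py <<'E'
import cv2,numpy as np,pickle
def ray(c,u,v):
    K,R,t=c["camera_matrix"],c["R"],c["t"]
    d=R.T@np.linalg.inv(K)@np.array([u,v,1.]);return -R.T@t,d/np.linalg.norm(d)
def onz(c,u,v,z):
    o,d=ray(c,u,v);return o+d*(z-o[2])/d[2]
def tri(L):
    A=0;b=0
    for o,d in L:
        P=np.eye(3)-np.outer(d,d);A=A+P;b=b+P@o
    X=np.linalg.solve(A,b);return X,[np.linalg.norm((np.eye(3)-np.outer(d,d))@(X-o)) for o,d in L]
def proj(c,X):
    p=c["camera_matrix"]@(c["R"]@np.asarray(X)+c["t"]);return p[:2]/p[2]
def green(c,amin=15,amax=900):
    hsv=cv2.cvtColor(c["frame"],cv2.COLOR_RGB2HSV)
    m=cv2.inRange(hsv,(22,70,10),(75,255,255))
    n,l,s,ce=cv2.connectedComponentsWithStats(m)
    return [(s[i],(s[i][0]+(s[i][2]-1)/2,s[i][1]+(s[i][3]-1)/2)) for i in range(1,n) if amin<s[i][4]<amax],m
E
python3 - <<'E'
from h import *
d=pickle.load(open("cap0.pkl","rb"))
roi={"scene":(210,140,360,250),"side":(160,150,300,300),"wrist":(80,20,210,345)}
for n in d:
    g,m=green(d[n]);cv2.imwrite(f"pics/m_{n}.png",m)
    x0,y0,x1,y1=roi[n]
    for s,c in g:
        if x0<c[0]<x1 and y0<c[1]<y1:
            print(n,s,c,[np.round(onz(d[n],*c,z)[:2],4) for z in(.007,.019)])
E
```

```text
scene [228 163  10  10  78] (np.float64(232.5), np.float64(167.5)) [array([ 0.4351, -0.2521]), array([ 0.4468, -0.234 ])]
scene [250 172  10  12  96] (np.float64(254.5), np.float64(177.5)) [array([ 0.4166, -0.1457]), array([ 0.4286, -0.1293])]
scene [270 196   8   5  28] (np.float64(273.5), np.float64(198.0)) [array([ 0.4471, -0.005 ]), array([0.4587, 0.0092])]
scene [295 210  13  14 133] (np.float64(301.0), np.float64(216.5)) [array([0.4471, 0.1243]), array([0.4586, 0.1364])]
scene [324 229  15  15 175] (np.float64(331.0), np.float64(236.0)) [array([0.4449, 0.2455]), array([0.4565, 0.2556])]
side [196 187  15   7  34] (np.float64(203.0), np.float64(190.0)) [array([0.471 , 0.1637]), array([0.4639, 0.1452])]
side [217 222  10   7  53] (np.float64(221.5), np.float64(225.0)) [array([ 0.4452, -0.0112]), array([ 0.4387, -0.0262])]
side [232 241  13   9  79] (np.float64(238.0), np.float64(245.0)) [array([ 0.4451, -0.1   ]), array([ 0.4385, -0.1132])]
side [260 269  19  13  57] (np.float64(269.0), np.float64(275.0)) [array([ 0.4563, -0.2199]), array([ 0.4495, -0.2306])]
wrist [121 168  22  21 353] (np.float64(131.5), np.float64(178.0)) [array([ 0.4444, -0.01  ]), array([ 0.4502, -0.0072])]
wrist [111 243  30  28 423] (np.float64(125.5), np.float64(256.5)) [array([ 0.4188, -0.1365]), array([ 0.4253, -0.1296])]
wrist [139 320  19  12 135] (np.float64(148.0), np.float64(325.5)) [array([ 0.4395, -0.2681]), array([ 0.4453, -0.2571])]
```

```bash
python3 - <<'E'
from h import *
d=pickle.load(open("cap0.pkl","rb"))
def z(n,x0,y0,x1,y1,k):return cv2.resize(d[n]["frame"][y0:y1,x0:x1,::-1],None,fx=k,fy=k,interpolation=cv2.INTER_NEAREST)
cv2.imwrite("pics/z1.png",z("scene",215,150,355,250,5))
cv2.imwrite("pics/z2.png",z("side",160,150,300,300,4))
for n,ps in {"scene":[(240,200),(332,238)],"side":[(186,173),(238,255),(200,230),(203,198)]}.items():
    for u,v in ps: print(n,u,v,d[n]["frame"][v,u])
E
```

```text
scene 240 200 [131 138 143]
scene 332 238 [26 38 14]
side 186 173 [51 57 48]
side 238 255 [61 71 55]
side 200 230 [151 157 159]
side 203 198 [53 61 50]
```

View pics/z1.png

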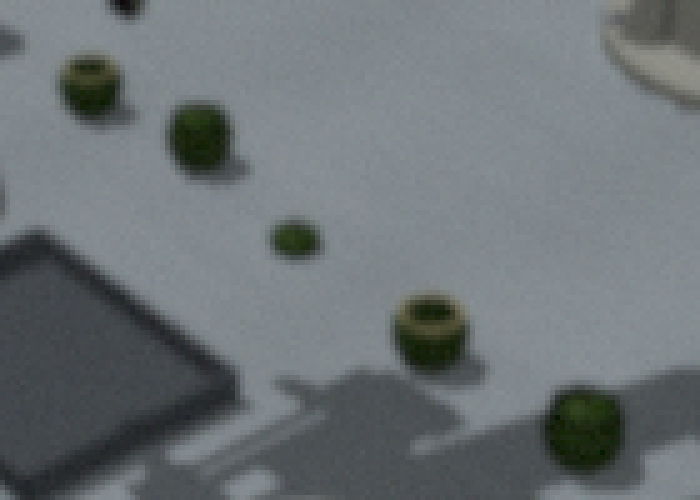

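View pics/z2.png

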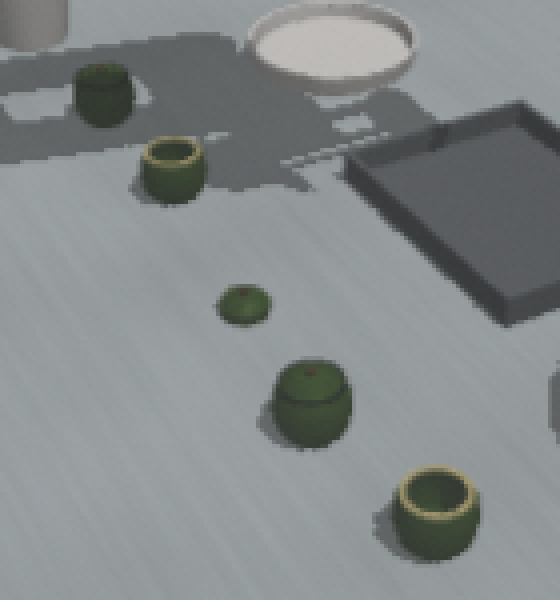

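```bash
cat >> h.py <<'E'
def gb(c,thr=0,lo=15,hi=2500):
    f=c["frame"].astype(np.float32); f=cv2.GaussianBlur(f,(3,3),0.6)
    m=((f[...,1]-f[...,2]>thr)).astype(np.uint8)
    n,l,s,ce=cv2.connectedComponentsWithStats(m)
    return [(s[i],(s[i][0]+(s[i][2]-1)/2,s[i][1]+(s[i][3]-1)/2)) for i in range(1,n) if lo<s[i][4]<hi],m
roi={"scene":(210,140,360,250),"side":(160,150,300,300),"wrist":(80,20,210,345)}
def blobs(c,n,thr=2):
    x0,y0,x1,y1=roi[n];g,_=gb(c,thr)
    return sorted([(s,p) for s,p in g if x0<p[0]<x1 and y0<p[1]<y1],key=lambda q:q[1][1])
E
python3 - <<'E'
from h import *
d=pickle.load(open("cap0.pkl","rb"))
A=blobs(d["scene"],"scene");B=blobs(d["side"],"side")[::-1]
for a in A:print("scene",a)
for a in B:print("side",a)
for a in blobs(d["wrist"],"wrist"):print("wr",a,onz(d["wrist"],*a[1],.018))
if len(A)==len(B)==5:
  for a,b,n,h in zip(A,B,["shB","whB","cap","shA","whA"],[.017,.021,.007,.017,.021]):
    X,r=tri([ray(d["scene"],*a[1]),ray(d["side"],*b[1])]);print(n,X.round(4),np.round(r,4),onz(d["scene"],*a[1],h)[:2].round(4),onz(d["side"],*b[1],h)[:2].round(4))
E
```

```text
scene (array([226, 160,  13,  14, 144], dtype=int32), (np.float64(232.0), np.float64(166.5)))
scene (array([248, 171,  13,  14, 149], dtype=int32), (np.float64(254.0), np.float64(177.5)))
scene (array([269, 194,  10,   8,  66], dtype=int32), (np.float64(273.5), np.float64(197.5)))
scene (array([293, 208,  16,  17, 223], dtype=int32), (np.float64(300.5), np.float64(216.0)))
scene (array([323, 227,  17,  18, 239], dtype=int32), (np.float64(331.0), np.float64(235.5)))
side (array([258, 265,  23,  26, 474], dtype=int32), (np.float64(269.0), np.float64(277.5)))
side (array([227, 240,  22,  22, 384], dtype=int32), (np.float64(237.5), np.float64(250.5)))
side (array([214, 221,  15,  11, 131], dtype=int32), (np.float64(221.0), np.float64(226.0)))
side (array([195, 183,  18,  18, 265], dtype=int32), (np.float64(203.5), np.float64(191.5)))
side (array([178, 165,  16,  17, 226], dtype=int32), (np.float64(185.5), np.float64(173.0)))
side (array([223, 151,  41,  19, 426], dtype=int32), (np.float64(243.0), np.float64(160.0)))
wr (array([ 101,   46,   44,   42, 1389], dtype=int32), (np.float64(122.5), np.float64(66.5))) [0.45678669 0.13570722 0.018     ]
wr (array([120, 167,  24,  23, 449], dtype=int32), (np.float64(131.5), np.float64(178.0))) [ 0.44968295 -0.0073951   0.018     ]
wr (array([ 107,  221,   74,   72, 2252], dtype=int32), (np.float64(143.5), np.float64(256.5))) [ 0.4522308  -0.13018114  0.018     ]
wr (array([  71,  278,   36,   59, 1042], dtype=int32), (np.float64(88.5), np.float64(307.0))) [ 0.35246013 -0.22170285  0.018     ]
wr (array([114, 319,  45,  42, 788], dtype=int32), (np.float64(136.0), np.float64(339.5))) [ 0.42141272 -0.28672023  0.018     ]
```

```bash
python3 - <<'E'
from h import *
d=pickle.load(open("cap0.pkl","rb"))
A=blobs(d["scene"],"scene");B=[b for b in blobs(d["side"],"side")[::-1] if b[0][2]<40]
for a,b,n,h in zip(A,B,["shB","whB","cap","shA","whA"],[.017,.021,.007,.017,.021]):
    X,r=tri([ray(d["scene"],*a[1]),ray(d["side"],*b[1])]);print(n,X.round(4),np.round(r,4),onz(d["scene"],*a[1],h)[:2].round(4),onz(d["side"],*b[1],h)[:2].round(4))
# trays via masks
c=d["side"]; hsv=cv2.cvtColor(c["frame"],cv2.COLOR_RGB2HSV)
def big(m,x0,y0,x1,y1):
    mm=np.zeros_like(m);mm[y0:y1,x0:x1]=m[y0:y1,x0:x1]
    return max(cv2.findContours(mm,cv2.RETR_EXTERNAL,cv2.CHAIN_APPROX_NONE)[0],key=cv2.contourArea)
def circ(pts):
    M=np.c_[2*pts,np.ones(len(pts))];s=np.linalg.lstsq(M,(pts**2).sum(1),rcond=None)[0];return s[:2],np.sqrt(s[2]+s[:2]@s[:2])
for n,rt,rd in (("side",(295,215,395,290),(218,145,268,178)),("scene",(145,165,222,212),(245,243,312,296))):
    c=d[n];f=c["frame"].astype(float);hsv=cv2.cvtColor(c["frame"],cv2.COLOR_RGB2HSV)
    k=big((f[...,0]-f[...,2]>12).astype(np.uint8),*rt)
    k=cv2.convexHull(k)[:,0];P=np.array([onz(c,*p,.022)[:2] for p in k]);print(n,"tray rim",circ(P),len(k))
    k=big((f[...,0]-f[...,2]>1).astype(np.uint8)*(f[...,0]>110).astype(np.uint8),*rd)
    k=cv2.convexHull(k)[:,0];P=np.array([onz(c,*p,.018)[:2] for p in k]);print(n,"dish",circ(P),len(k))
# pan in wrist: corners, dark
for n,rp in (("side",(240,170,340,230)),("scene",(178,190,268,252)),("wrist",(205,85,340,250))):
    c=d[n];g=cv2.cvtColor(c["frame"],cv2.COLOR_RGB2GRAY)
    k=big((g<100).astype(np.uint8),*rp)
    r=cv2.approxPolyDP(cv2.convexHull(k),4,True)[:,0];print(n,[(tuple(p.tolist()),onz(c,*p,.022)[:2].round(3).tolist()) for p in r])
E
```

```text
shB [ 0.4452 -0.2385  0.0206] [0.0004 0.0004] [ 0.4421 -0.2442] [ 0.4469 -0.2351]
whB [ 0.4293 -0.1301  0.019 ] [0.0007 0.0007] [ 0.4319 -0.1276] [ 0.4276 -0.1318]
cap [ 0.4434 -0.0106  0.0043] [0.0007 0.0007] [ 0.4453 -0.0072] [ 0.4424 -0.0144]
shA [0.4605 0.1353 0.0207] [0.0007 0.0007] [0.4562 0.1316] [0.4632 0.1404]
whA [0.4562 0.2556 0.0207] [0.0004 0.0004] [0.4568 0.2557] [0.4558 0.2555]
side tray rim (array([ 0.63482805, -0.24916715]), np.float64(0.10630146151613395)) 42
side dish (array([0.64597505, 0.25120036]), np.float64(0.06997206914553825)) 21
scene tray rim (array([ 0.64788844, -0.22657819]), np.float64(0.10749463781984357)) 29
scene dish (array([0.20359087, 0.06994174]), np.float64(0.45491346855161635)) 1
side [((245, 188), [0.568, 0.094]), ((291, 176), [0.717, 0.089]), ((332, 206), [0.722, -0.094]), ((333, 213), [0.704, -0.121]), ((283, 229), [0.558, -0.116]), ((245, 194), [0.553, 0.067])]
scene [((178, 190), [0.671, -0.219]), ((215, 190), [0.578, -0.143]), ((262, 224), [0.572, 0.097]), ((267, 243), [0.614, 0.172]), ((261, 251), [0.647, 0.188]), ((219, 251), [0.733, 0.119]), ((184, 220), [0.737, -0.062])]
wrist [((324, 92), [0.71, 0.105]), ((330, 99), [0.718, 0.097]), ((339, 249), [0.748, -0.115]), ((226, 240), [0.579, -0.101]), ((215, 94), [0.572, 0.103])]
```

Heights of the triangulated centres (19–21 mm, cap 4 mm) and ray misses (<1 mm) agree with the sizes given. I'll hover over whole B at (0.429, -0.130) and check with the wrist camera.

Call:
{"method": "jog_arm", "body": {
  "steps": [
    [0.065,0,-0.098,0,0.52],
    [0.13,0,-0.196,0,0.52],
    [0.195,0.05,-0.294,0,0.52],
    [0.26,0.1,-0.392,0,0.52],
    [0.26,0.198,-0.392,0,0.52],
    [0.26,0.198,-0.392,0,0.52],
    [0.26,0.198,-0.392,0,0.52]
  ]
}}

```text
time: 1.02
eef_pos: [0.4301, -0.13, 0.1307]
tcp_rot: [-1.57, -0.0, -1.57]
ft_force: [0.6, -0.4, 0.2]
opening: 0.761
```

```bash
cat >> h.py <<'E'
def snap(tag,names=("wrist",)):
    from workcell import ctrl,eyes
    s=ctrl.sense();print(round(s["time"],2),s["eef_pos"].round(4),s["tcp_rot"].round(3),s["ft_force"].round(1),round(float(s["opening"]),3))
    out={}
    for n in names:
        c=eyes.capture(n);out[n]=c;cv2.imwrite(f"pics/{n}_{tag}.png",c["frame"][:,:,::-1])
    out["s"]=s;pickle.dump(out,open(f"cap_{tag}.pkl","wb"));return out
E
python3 - <<'E'
from h import *
o=snap("1",("wrist","scene","side"));c=o["wrist"]
print(proj(c,o["s"]["eef_pos"]),proj(c,[.4293,-.13,.042]))
d=pickle.load(open("cap0.pkl","rb"))["side"]
print("jar",onz(d,329,308,.085),"cup",onz(d,167,143,.06))
E
```

```text
1.02 [ 0.4301 -0.13    0.1307] [-1.57 -0.   -1.57] [ 0.6 -0.4  0.2] 0.761
[257.28115988 241.9811759 ] [255.8010168  199.40461025]
jar [ 0.45867638 -0.40627731  0.085     ] cup [0.45312719 0.39831648 0.06      ]
```

View pics/wrist_1.png

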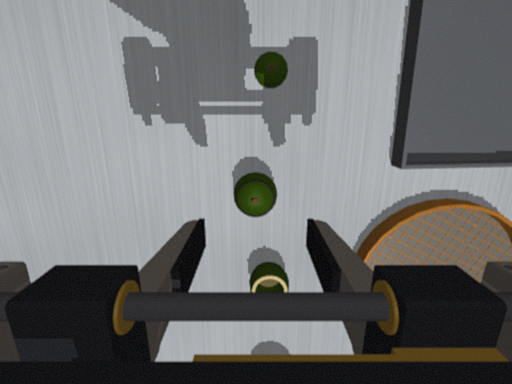

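The wrist view shows whole B's stem at (254,198), where I predicted (256,199), so the two agree to about 1 mm. Descend, grip and lift.

Call:
{"method": "jog_arm", "body": {
  "steps": [
    [0,0.08,0,0,0.52],
    [0,0.16,0,0,0.52],
    [0,0.2,0,0,0.52],
    [0,0.224,0,0,0.52],
    [0,0.224,0,0,0.52],
    [0,0.224,0,0,-1],
    [0,0.224,0,0,-1],
    [0,0.224,0,0,-1],
    [0,0.224,0,0,-1],
    [0,0.224,0,0,-1],
    [0,0.224,0,0,-1]
  ]
}}

```text
time: 2.55
eef_pos: [0.4295, -0.1302, 0.0182]
tcp_rot: [-1.57, -0.0, -1.571]
ft_force: [-0.9, 0.3, 7.1]
opening: 0.481
```

Call:
{"method": "jog_arm", "body": {
  "steps": [
    [0,-0.03,0,0,-1],
    [0,-0.1,0,0,-1],
    [0,-0.17,0,0,-1],
    [0,-0.17,0,0,-1]
  ]
}}

```text
time: 3.05
eef_pos: [0.4307, -0.1305, 0.1054]
tcp_rot: [-1.566, -0.002, -1.571]
ft_force: [-0.1, -0.5, -0.4]
opening: 0.48
```

```bash
python3 - <<'E'
from h import *
o=snap("2",("wrist",))
E
```

```text
3.05 [ 0.4307 -0.1305  0.1054] [-1.566 -0.002 -1.571] [-0.1 -0.5 -0.4] 0.48
```

View pics/wrist_2.png

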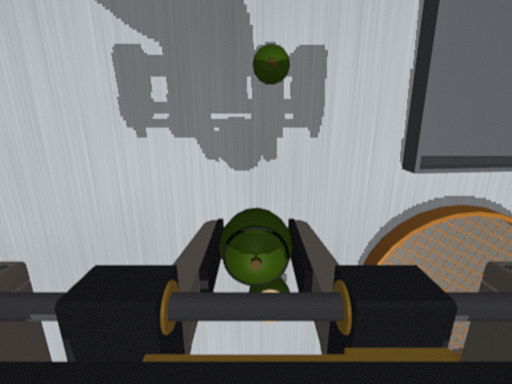

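```bash
python3 - <<'E'
from h import *
c=pickle.load(open("cap0.pkl","rb"))["wrist"]
for u,v in ((209,312),(327,312),(268,259),(268,362)):print(onz(c,u,v,.022)[:2].round(3))
c=pickle.load(open("cap0.pkl","rb"))["side"]
f=c["frame"].astype(float)
m=((f[...,0]-f[...,2]>12)*255).astype(np.uint8)
k=np.array([(x,np.where(m[215:290,x])[0].min()+215) for x in range(303,388)])
P=np.array([onz(c,*p,.022)[:2] for p in k])
M=np.c_[2*P,np.ones(len(P))];s=np.linalg.lstsq(M,(P**2).sum(1),rcond=None)[0];print(s[:2],np.sqrt(s[2]+s[:2]@s[:2]))
E
```

```text
[ 0.548 -0.228]
[ 0.738 -0.228]
[ 0.642 -0.132]
[ 0.644 -0.33 ]
[ 0.64165952 -0.24232648] 0.0993255792999634
```

Call:
{"method": "jog_arm", "body": {
  "steps": [
    [0.05,0,0.07,0,-1],
    [0.12,0,0.16,0,-1],
    [0.19,0,0.26,0,-1],
    [0.26,0,0.36,0,-1],
    [0.3,0,0.41,0,-1],
    [0.31,0,0.424,0,-1],
    [0.31,0,0.424,0,-1],
    [0.31,0.07,0.424,0,-1],
    [0.31,0.07,0.424,0,-1]
  ]
}}

```text
time: 4.22
eef_pos: [0.6378, -0.2831, 0.0651]
tcp_rot: [-1.577, 0.003, -1.57]
ft_force: [-0.6, 0.8, 0.2]
opening: 0.484
```

```bash
python3 - <<'E'
from h import *
o=snap("3",("wrist","side"))
E
```

```text
4.22 [ 0.6378 -0.2831  0.0651] [-1.577  0.003 -1.57 ] [-0.6  0.8  0.2] 0.484
```

View pics/side_3.png

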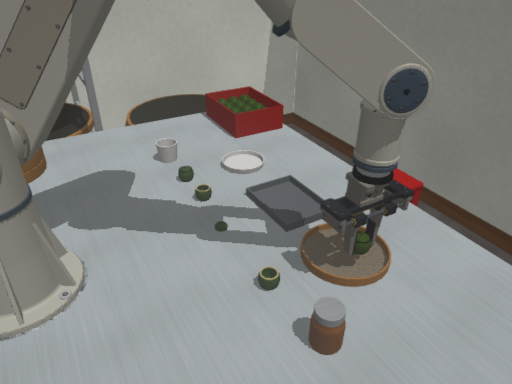

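View pics/wrist_3.png

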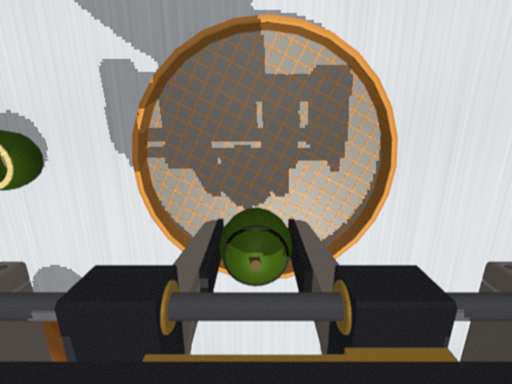

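The wrist view shows the piece held upright over the tray mesh, with the rim clear of it. Lower it gently, watching the force.

Call:
{"method": "jog_arm", "body": {
  "steps": [
    [0,0,0,0,-1],
    [0,0.04,0,0,-1],
    [0,0.07,0,0,-1],
    [0,0.08,0,0,-1],
    [0,0.084,0,0,-1],
    [0,0.087,0,0,-1],
    [0,0.088,0,0,-1],
    [0,0.088,0,0,-1]
  ]
}}

```text
time: 5.32
eef_pos: [0.6412, -0.2851, 0.0239]
tcp_rot: [-1.57, -0.0, -1.571]
ft_force: [0.1, -0.4, -0.6]
opening: 0.482
```

Call:
{"method": "jog_arm", "body": {
  "steps": [
    [0,0.002,0,0,-1],
    [0,0.002,0,0,-1]
  ]
}}

```text
time: 5.58
eef_pos: [0.6412, -0.2851, 0.0233]
tcp_rot: [-1.57, -0.0, -1.571]
ft_force: [-0.8, 1.2, 3.8]
opening: 0.482
```

Contact at 3.8 N. Open slowly, then rise.

Call:
{"method": "jog_arm", "body": {
  "steps": [
    [0,0,0,0,0.1],
    [0,0,0,0,0.25],
    [0,0,0,0,0.4],
    [0,0,0,0,0.52],
    [0,0,0,0,0.52],
    [0,-0.04,0,0,0.52],
    [0,-0.12,0,0,0.52],
    [0,-0.2,0,0,0.52],
    [0,-0.2,0,0,0.52]
  ]
}}

```text
time: 6.7
eef_pos: [0.6436, -0.2861, 0.128]
tcp_rot: [-1.564, -0.003, -1.571]
ft_force: [0.9, -0.1, -0.2]
opening: 0.759
```

```bash
python3 - <<'E'
from h import *
o=snap("4",("wrist",))
E
```

```text
6.7 [ 0.6436 -0.2861  0.128 ] [-1.564 -0.003 -1.571] [ 0.9 -0.1 -0.2] 0.759
```

View pics/wrist_4.png

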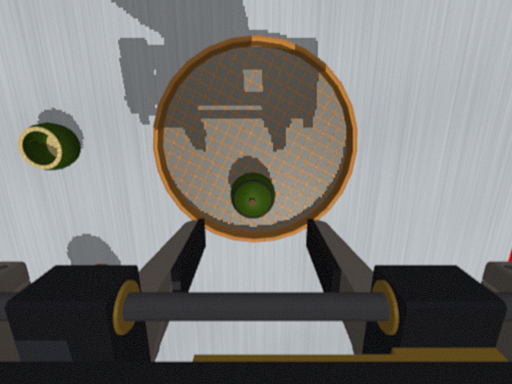

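Whole B stands upright in the tray, stem at (252,198). Now to whole A.

Call:
{"method": "jog_arm", "body": {
  "steps": [
    [-0.08,0,-0.03,0,0.52],
    [-0.2,0,-0.08,0,0.52],
    [-0.32,0,-0.13,0,0.52],
    [-0.44,0,-0.18,0,0.52],
    [-0.56,0,-0.23,0,0.52],
    [-0.68,0,-0.28,0,0.52],
    [-0.8,0,-0.33,0,0.52],
    [-0.9,0,-0.37,0,0.52],
    [-0.98,0,-0.37,0,0.52],
    [-1,0,-0.37,0,0.52],
    [-1,0,-0.37,0,0.52]
  ]
}}

```text
time: 8.12
eef_pos: [0.4556, 0.2148, 0.1221]
tcp_rot: [-1.572, -0.001, -1.569]
ft_force: [0.4, -0.6, -0.2]
opening: 0.761
```

Call:
{"method": "jog_arm", "body": {
  "steps": [
    [-0.04,0,0,0,0.52],
    [-0.081,0,0,0,0.52],
    [-0.081,0,0,0,0.52],
    [-0.081,0,0,0,0.52]
  ]
}}

```text
time: 8.62
eef_pos: [0.4559, 0.2554, 0.1224]
tcp_rot: [-1.571, -0.0, -1.57]
ft_force: [0.3, 0.4, -0.7]
opening: 0.762
```

```bash
python3 - <<'E'
from h import *
o=snap("5",("wrist",));c=o["wrist"]
print(proj(c,[.4562,.2556,.042]))
E
```

```text
8.62 [0.4559 0.2554 0.1224] [-1.571 -0.    -1.57 ] [ 0.3  0.4 -0.7] 0.762
[257.17596077 201.91182471]
```

View pics/wrist_5.png

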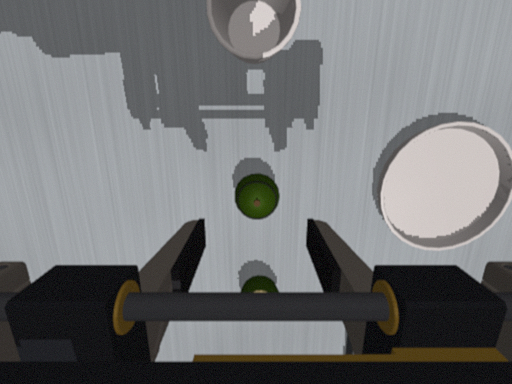

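Whole A's stem is at (257,202), as predicted.

Call:
{"method": "jog_arm", "body": {
  "steps": [
    [0,0.07,0,0,0.52],
    [0,0.15,0,0,0.52],
    [0,0.19,0,0,0.52],
    [0,0.209,0,0,0.52],
    [0,0.209,0,0,0.52],
    [0,0.209,0,0,-1],
    [0,0.209,0,0,-1],
    [0,0.209,0,0,-1],
    [0,0.209,0,0,-1],
    [0,0.209,0,0,-1],
    [0,0.209,0,0,-1]
  ]
}}

```text
time: 10.05
eef_pos: [0.4565, 0.2558, 0.0187]
tcp_rot: [-1.57, 0.0, -1.571]
ft_force: [0.0, -1.3, 6.0]
opening: 0.479
```

Call:
{"method": "jog_arm", "body": {
  "steps": [
    [0,-0.03,0,0,-1],
    [0,-0.1,0,0,-1],
    [0,-0.17,0,0,-1],
    [0,-0.17,0,0,-1]
  ]
}}

```text
time: 10.55
eef_pos: [0.4577, 0.2565, 0.1062]
tcp_rot: [-1.566, 0.003, -1.571]
ft_force: [0.5, -0.4, -0.7]
opening: 0.479
```

Call:
{"method": "jog_arm", "body": {
  "steps": [
    [0.06,0,0.025,0,-1],
    [0.16,0,0.065,0,-1],
    [0.27,0,0.11,0,-1],
    [0.38,0,0.155,0,-1],
    [0.49,0,0.2,0,-1],
    [0.6,0,0.25,0,-1],
    [0.71,0,0.3,0,-1],
    [0.81,0,0.345,0,-1],
    [0.87,0,0.365,0,-1],
    [0.891,0,0.37,0,-1],
    [0.891,0,0.37,0,-1],
    [0.891,0,0.37,0,-1]
  ]
}}

```text
time: 12.05
eef_pos: [0.6404, -0.1885, 0.1028]
tcp_rot: [-1.572, 0.001, -1.57]
ft_force: [-0.1, 0.7, 0.3]
opening: 0.48
```

Call:
{"method": "jog_arm", "body": {
  "steps": [
    [0,0.05,0,0,-1],
    [0,0.1,0,0,-1],
    [0,0.13,0,0,-1],
    [0,0.15,0,0,-1],
    [0,0.155,0,0,-1],
    [0,0.157,0,0,-1],
    [0,0.157,0,0,-1]
  ]
}}

```text
time: 12.92
eef_pos: [0.6414, -0.1902, 0.0252]
tcp_rot: [-1.57, -0.0, -1.571]
ft_force: [0.9, 1.2, 0.2]
opening: 0.48
```

```bash
python3 - <<'E'
from h import *
o=snap("6",("wrist",))
E
```

```text
12.93 [ 0.6414 -0.1902  0.0252] [-1.57  -0.    -1.571] [0.9 1.2 0.2] 0.48
```

View pics/wrist_6.png

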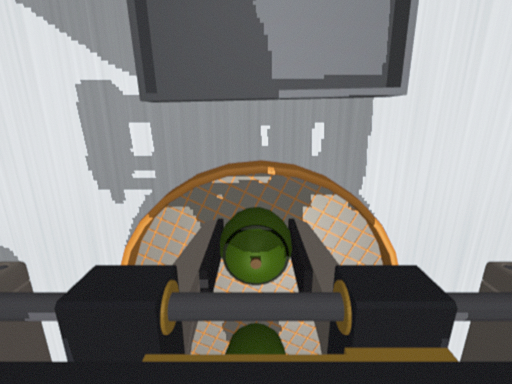

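Call:
{"method": "jog_arm", "body": {
  "steps": [
    [0,0.002,0,0,-1],
    [0,0.003,0,0,-1],
    [0,0.003,0,0,-1]
  ]
}}

```text
time: 13.35
eef_pos: [0.6412, -0.1901, 0.0238]
tcp_rot: [-1.57, -0.0, -1.571]
ft_force: [-2.8, -0.1, 5.3]
opening: 0.479
```

Call:
{"method": "jog_arm", "body": {
  "steps": [
    [0,0,0,0,0.1],
    [0,0,0,0,0.25],
    [0,0,0,0,0.4],
    [0,0,0,0,0.52],
    [0,0,0,0,0.52],
    [0,-0.04,0,0,0.52],
    [0,-0.12,0,0,0.52],
    [0,-0.2,0,0,0.52],
    [0,-0.2,0,0,0.52],
    [0,-0.2,0,0,0.52]
  ]
}}

```text
time: 14.6
eef_pos: [0.6409, -0.19, 0.1236]
tcp_rot: [-1.57, -0.0, -1.571]
ft_force: [-0.4, -0.1, 0.5]
opening: 0.758
```

```bash
python3 - <<'E'
from h import *
o=snap("7",("wrist",))
E
```

```text
14.6 [ 0.6409 -0.19    0.1236] [-1.57  -0.    -1.571] [-0.4 -0.1  0.5] 0.758
```

View pics/wrist_7.png

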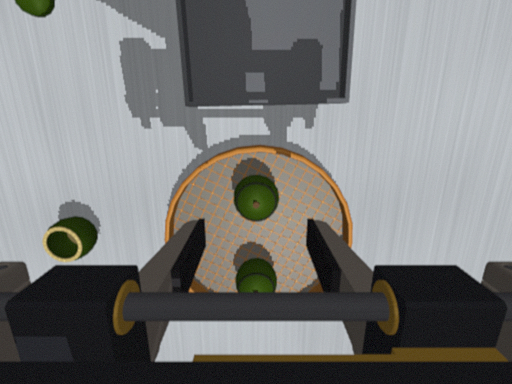

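Both wholes stand upright. Shell B's pale mouth is at (66,242) here and at (42,147) in the earlier view, so I can refine its position.

```bash
python3 - <<'E'
from h import *
def ring(c,x0,y0,x1,y1):
    f=c["frame"].astype(float);m=((f[...,0]>120)&(f[...,0]-f[...,2]>40)).astype(np.uint8)
    mm=np.zeros_like(m);mm[y0:y1,x0:x1]=m[y0:y1,x0:x1]
    p=np.argwhere(mm)[:,::-1];h=cv2.convexHull(p.astype(np.float32))
    e=cv2.fitEllipse(h);return e
for t,b in(("7",(30,215,110,270)),("4",(5,115,90,175))):
    c=pickle.load(open(f"cap_{t}.pkl","rb"))["wrist"];e=ring(c,*b);print(e,onz(c,*e[0],.034))
c=pickle.load(open("cap0.pkl","rb"))["wrist"];e=ring(c,95,40,150,92);print("A",e,onz(c,*e[0],.034))
c=pickle.load(open("cap_1.pkl","rb"))["wrist"];print("cap",onz(c,270.5,69,.010))
E
```

```text
((61.93659591674805, 244.07020568847656), (32.78032302856445, 41.02488327026367), 120.34532165527344) [ 0.44477433 -0.23733856  0.034     ]
((39.568748474121094, 147.54803466796875), (38.08218002319336, 47.6182746887207), 132.0043487548828) [ 0.44473257 -0.2375069   0.034     ]
A ((118.2474136352539, 64.87782287597656), (31.01398277282715, 36.68415832519531), 151.155029296875) [0.45926532 0.13496973 0.034     ]
cap [ 0.44325815 -0.01070134  0.01      ]
```

Call:
{"method": "jog_arm", "body": {
  "steps": [
    [0.02,0,-0.08,0,0.52],
    [0.05,0,-0.2,0,0.52],
    [0.08,0,-0.31,0,0.52],
    [0.095,0,-0.38,0,0.52],
    [0.095,0,-0.392,0,0.52],
    [0.095,0,-0.392,0,0.52],
    [0.095,0,-0.392,0,0.52]
  ]
}}

```text
time: 15.52
eef_pos: [0.4464, -0.2375, 0.123]
tcp_rot: [-1.57, -0.0, -1.57]
ft_force: [-0.1, -1.2, -0.0]
opening: 0.76
```

```bash
python3 - <<'E'
from h import *
o=snap("8",("wrist",));c=o["wrist"]
print(proj(c,[.4448,-.2374,.034]))
E
```

```text
15.53 [ 0.4464 -0.2375  0.123 ] [-1.57 -0.   -1.57] [-0.1 -1.2 -0. ] 0.76
[255.07014243 199.29946624]
```

View pics/wrist_8.png

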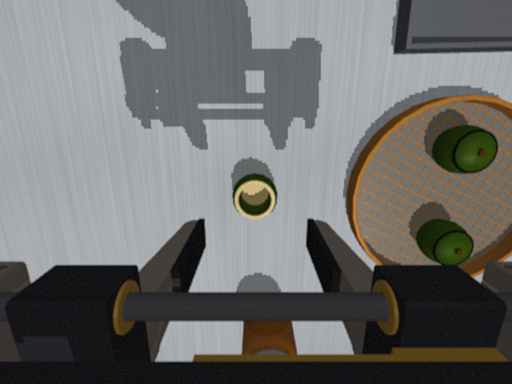

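Shell B's ring is centred at (255,199), as predicted, and the jar is well clear.

Call:
{"method": "jog_arm", "body": {
  "steps": [
    [0,0.07,0,0,0.52],
    [0,0.15,0,0,0.52],
    [0,0.19,0,0,0.52],
    [0,0.21,0,0,0.52],
    [0,0.21,0,0,0.52],
    [0,0.21,0,0,-1],
    [0,0.21,0,0,-1],
    [0,0.21,0,0,-1],
    [0,0.21,0,0,-1],
    [0,0.21,0,0,-1],
    [0,0.21,0,0,-1]
  ]
}}

```text
time: 16.95
eef_pos: [0.4455, -0.2378, 0.0187]
tcp_rot: [-1.57, -0.001, -1.571]
ft_force: [-0.4, 0.2, 6.4]
opening: 0.476
```

Call:
{"method": "jog_arm", "body": {
  "steps": [
    [0,-0.03,0,0,-1],
    [0,-0.1,0,0,-1],
    [0,-0.17,0,0,-1],
    [0,-0.17,0,0,-1]
  ]
}}

```text
time: 17.45
eef_pos: [0.4466, -0.2384, 0.1061]
tcp_rot: [-1.566, -0.002, -1.571]
ft_force: [0.6, 0.5, -0.8]
opening: 0.481
```

Call:
{"method": "jog_arm", "body": {
  "steps": [
    [-0.05,0,0.05,0,-1],
    [-0.12,0,0.125,0,-1],
    [-0.2,0,0.21,0,-1],
    [-0.28,0,0.29,0,-1],
    [-0.35,0,0.365,0,-1],
    [-0.385,0,0.4,0,-1],
    [-0.385,0,0.4,0,-1],
    [-0.385,0.05,0.4,0,-1],
    [-0.385,0.1,0.4,0,-1],
    [-0.385,0.12,0.4,0,-1],
    [-0.385,0.12,0.4,0,-1]
  ]
}}

```text
time: 18.82
eef_pos: [0.6439, -0.0459, 0.0426]
tcp_rot: [-1.573, -0.0, -1.572]
ft_force: [0.3, 0.5, -0.0]
opening: 0.48
```

```bash
python3 - <<'E'
from h import *
o=snap("9",("wrist",))
E
```

```text
18.82 [ 0.6439 -0.0459  0.0426] [-1.573 -0.    -1.572] [ 0.3  0.5 -0. ] 0.48
```

View pics/wrist_9.png

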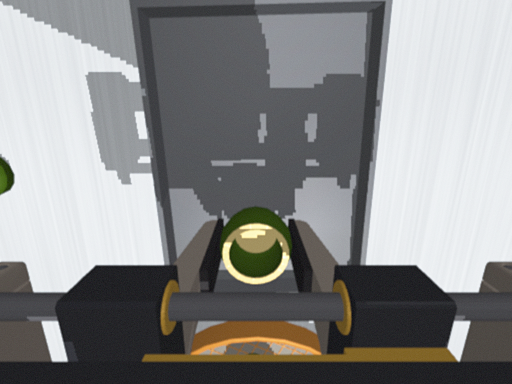

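Call:
{"method": "jog_arm", "body": {
  "steps": [
    [0,0.015,0,0,-1],
    [0,0.028,0,0,-1],
    [0,0.035,0,0,-1],
    [0,0.037,0,0,-1],
    [0,0.037,0,0,-1]
  ]
}}

```text
time: 19.5
eef_pos: [0.645, -0.0449, 0.0246]
tcp_rot: [-1.571, 0.0, -1.571]
ft_force: [-0.1, 0.8, 0.1]
opening: 0.475
```

Call:
{"method": "jog_arm", "body": {
  "steps": [
    [0,0.002,0,0,-1],
    [0,0.004,0,0,-1],
    [0,0.004,0,0,-1]
  ]
}}

```text
time: 19.88
eef_pos: [0.6451, -0.045, 0.0228]
tcp_rot: [-1.571, 0.0, -1.571]
ft_force: [-1.3, -0.2, 2.4]
opening: 0.475
```

Light contact. Release and rise.

Call:
{"method": "jog_arm", "body": {
  "steps": [
    [0,0,0,0,0.1],
    [0,0,0,0,0.25],
    [0,0,0,0,0.4],
    [0,0,0,0,0.52],
    [0,0,0,0,0.52],
    [0,-0.04,0,0,0.52],
    [0,-0.12,0,0,0.52],
    [0,-0.2,0,0,0.52],
    [0,-0.2,0,0,0.52],
    [0,-0.2,0,0,0.52]
  ]
}}

```text
time: 21.12
eef_pos: [0.6449, -0.045, 0.1231]
tcp_rot: [-1.57, -0.0, -1.571]
ft_force: [-0.4, 1.0, 1.0]
opening: 0.759
```

```bash
python3 - <<'E'
from h import *
o=snap("10",("wrist",))
E
```

```text
21.12 [ 0.6449 -0.045   0.1231] [-1.57  -0.    -1.571] [-0.4  1.   1. ] 0.759
```

View pics/wrist_10.png

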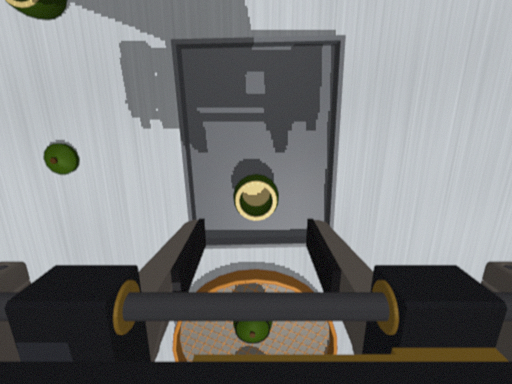

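Shell B is in the pan, mouth up, at (256,198). Next is shell A.

Call:
{"method": "jog_arm", "body": {
  "steps": [
    [-0.06,0,-0.06,0,0.52],
    [-0.14,0,-0.145,0,0.52],
    [-0.22,0,-0.227,0,0.52],
    [-0.3,0,-0.31,0,0.52],
    [-0.35,0,-0.36,0,0.52],
    [-0.36,0,-0.371,0,0.52],
    [-0.36,0,-0.371,0,0.52],
    [-0.36,0,-0.371,0,0.52]
  ]
}}

```text
time: 22.18
eef_pos: [0.4604, 0.1344, 0.1224]
tcp_rot: [-1.571, -0.0, -1.572]
ft_force: [0.3, -0.4, -0.1]
opening: 0.758
```

```bash
python3 - <<'E'
from h import *
o=snap("11",("wrist",));c=o["wrist"]
print(proj(c,[.4593,.135,.034]))
E
```

```text
22.18 [0.4604 0.1344 0.1224] [-1.571 -0.    -1.572] [ 0.3 -0.4 -0.1] 0.758
[255.53310695 198.87973301]
```

View pics/wrist_11.png

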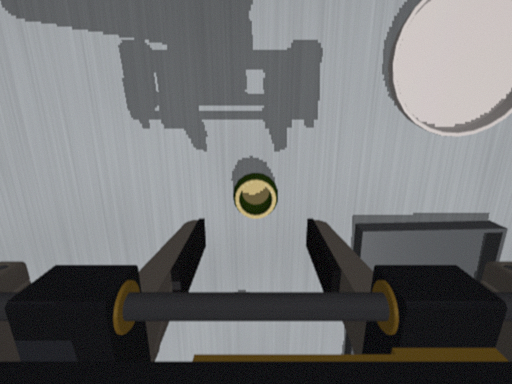

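Shell A's ring is at (256,199), matching the prediction.

Call:
{"method": "jog_arm", "body": {
  "steps": [
    [0,0.07,0,0,0.52],
    [0,0.15,0,0,0.52],
    [0,0.19,0,0,0.52],
    [0,0.209,0,0,0.52],
    [0,0.209,0,0,0.52],
    [0,0.209,0,0,-1],
    [0,0.209,0,0,-1],
    [0,0.209,0,0,-1],
    [0,0.209,0,0,-1],
    [0,0.209,0,0,-1],
    [0,0.209,0,0,-1]
  ]
}}

```text
time: 23.6
eef_pos: [0.46, 0.1352, 0.0187]
tcp_rot: [-1.57, 0.0, -1.571]
ft_force: [-1.3, -0.5, 6.5]
opening: 0.478
```

Call:
{"method": "jog_arm", "body": {
  "steps": [
    [0,-0.03,0,0,-1],
    [0,-0.1,0,0,-1],
    [0,-0.17,0,0,-1],
    [0,-0.17,0,0,-1]
  ]
}}

```text
time: 24.1
eef_pos: [0.4613, 0.1355, 0.106]
tcp_rot: [-1.566, 0.001, -1.571]
ft_force: [-0.3, 0.5, -0.6]
opening: 0.477
```

Call:
{"method": "jog_arm", "body": {
  "steps": [
    [0.03,0,0.06,0,-1],
    [0.07,0,0.145,0,-1],
    [0.12,0,0.245,0,-1],
    [0.16,0,0.335,0,-1],
    [0.18,0,0.37,0,-1],
    [0.18,0,0.37,0,-1],
    [0.18,0,0.37,0,-1],
    [0.18,0.05,0.37,0,-1],
    [0.18,0.1,0.37,0,-1],
    [0.18,0.12,0.37,0,-1],
    [0.18,0.12,0.37,0,-1]
  ]
}}

```text
time: 25.48
eef_pos: [0.6436, 0.0454, 0.0428]
tcp_rot: [-1.572, -0.0, -1.57]
ft_force: [-0.5, -0.3, 0.5]
opening: 0.477
```

```bash
python3 - <<'E'
from h import *
o=snap("12",("wrist",))
E
```

```text
25.48 [0.6436 0.0454 0.0428] [-1.572 -0.    -1.57 ] [-0.5 -0.3  0.5] 0.477
```

View pics/wrist_12.png

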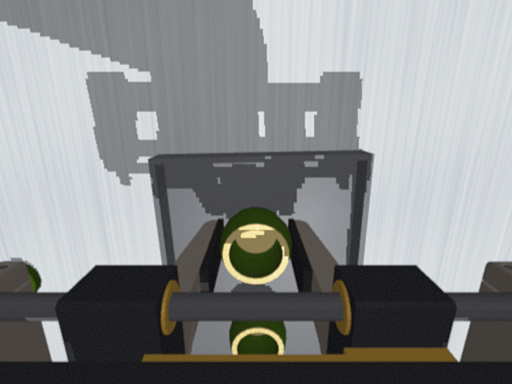

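The held shell is over free pan floor, with shell B clear behind it.

Call:
{"method": "jog_arm", "body": {
  "steps": [
    [0,0.015,0,0,-1],
    [0,0.028,0,0,-1],
    [0,0.035,0,0,-1],
    [0,0.038,0,0,-1],
    [0,0.041,0,0,-1],
    [0,0.041,0,0,-1]
  ]
}}

```text
time: 26.28
eef_pos: [0.6446, 0.045, 0.0228]
tcp_rot: [-1.571, 0.0, -1.571]
ft_force: [-0.5, -0.1, 1.6]
opening: 0.474
```

Call:
{"method": "jog_arm", "body": {
  "steps": [
    [0,0,0,0,0.1],
    [0,0,0,0,0.25],
    [0,0,0,0,0.4],
    [0,0,0,0,0.52],
    [0,0,0,0,0.52],
    [0,-0.04,0,0,0.52],
    [0,-0.12,0,0,0.52],
    [0,-0.2,0,0,0.52],
    [0,-0.2,0,0,0.52],
    [0,-0.2,0,0,0.52]
  ]
}}

```text
time: 27.52
eef_pos: [0.6444, 0.045, 0.1231]
tcp_rot: [-1.57, 0.0, -1.571]
ft_force: [0.7, 0.3, -0.2]
opening: 0.765
```

```bash
python3 - <<'E'
from h import *
o=snap("13",("wrist",))
E
```

```text
27.52 [0.6444 0.045  0.1231] [-1.57   0.    -1.571] [ 0.7  0.3 -0.2] 0.765
```

View pics/wrist_13.png

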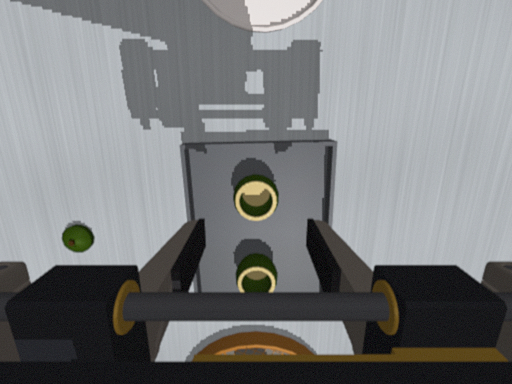

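Both shells stand in the pan. Now the cap.

Call:
{"method": "jog_arm", "body": {
  "steps": [
    [0.02,0,-0.08,0,0.52],
    [0.05,0,-0.2,0,0.52],
    [0.09,0,-0.31,0,0.52],
    [0.111,0,-0.38,0,0.4],
    [0.111,0,-0.402,0,0.4],
    [0.111,0,-0.402,0,0.4],
    [0.111,0,-0.402,0,0.4],
    [0.111,0,-0.402,0,0.4]
  ]
}}

```text
time: 28.58
eef_pos: [0.4446, -0.0102, 0.1225]
tcp_rot: [-1.57, 0.0, -1.57]
ft_force: [0.6, 0.6, 0.4]
opening: 0.698
```

```bash
python3 - <<'E'
from h import *
o=snap("14",("wrist",));c=o["wrist"]
print(proj(c,[.4435,-.0105,.014]),onz(c,255,180,.014))
E
```

```text
28.57 [ 0.4446 -0.0102  0.1225] [-1.57  0.   -1.57] [0.6 0.6 0.4] 0.698
[255.54771518 193.76383656] [0.44294915 0.0040184  0.014     ]
```

View pics/wrist_14.png

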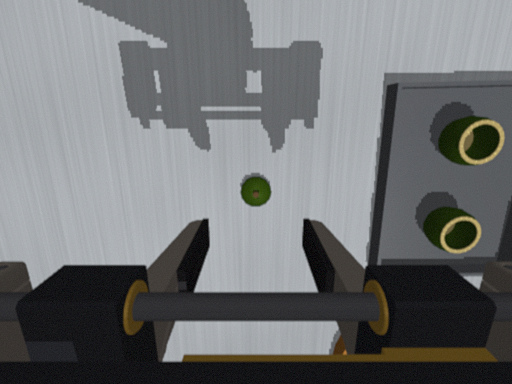

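The cap's stem is at (256,193), as predicted.

Call:
{"method": "jog_arm", "body": {
  "steps": [
    [0,0.07,0,0,0.4],
    [0,0.15,0,0,0.4],
    [0,0.19,0,0,0.4],
    [0,0.208,0,0,0.4],
    [0,0.212,0,0,0.4],
    [0,0.212,0,0,0.4],
    [0,0.212,0,0,-1],
    [0,0.212,0,0,-1],
    [0,0.212,0,0,-1],
    [0,0.212,0,0,-1],
    [0,0.212,0,0,-1],
    [0,0.212,0,0,-1]
  ]
}}

```text
time: 30.12
eef_pos: [0.4436, -0.0105, 0.0167]
tcp_rot: [-1.571, -0.0, -1.571]
ft_force: [-1.8, -0.3, 5.1]
opening: 0.338
```

Call:
{"method": "jog_arm", "body": {
  "steps": [
    [0,0,0,0,-1],
    [0,-0.03,0,0,-1],
    [0,-0.1,0,0,-1],
    [0,-0.17,0,0,-1],
    [0,-0.17,0,0,-1]
  ]
}}

```text
time: 30.75
eef_pos: [0.4453, -0.0105, 0.1043]
tcp_rot: [-1.566, -0.0, -1.571]
ft_force: [-0.1, 0.7, -1.1]
opening: 0.334
```

```bash
python3 - <<'E'
from h import *
o=snap("15",("wrist","side"))
c=pickle.load(open("cap_5.pkl","rb"))["wrist"]
f=c["frame"].astype(float);
for u,v in ((381,187),(511,187),(450,124),(440,248)):print(onz(c,u,v,.018)[:2].round(3))
c=pickle.load(open("cap0.pkl","rb"))["side"]
for u,v in ((222,161),(264,161),(243,152)):print(onz(c,u,v,.018)[:2].round(3))
E
```

```text
30.75 [ 0.4453 -0.0105  0.1043] [-1.566 -0.    -1.571] [-0.1  0.7 -1.1] 0.334
[0.58  0.263]
[0.711 0.263]
[0.637 0.325]
[0.652 0.196]
[0.585 0.279]
[0.7   0.215]
[0.672 0.303]
```

View pics/wrist_15.png

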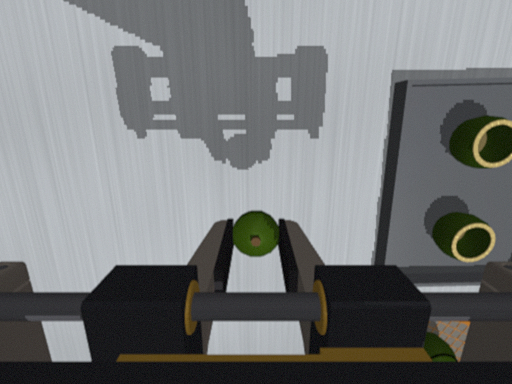

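Call:
{"method": "jog_arm", "body": {
  "steps": [
    [-0.06,0,0.045,0,-1],
    [-0.15,0,0.11,0,-1],
    [-0.25,0,0.185,0,-1],
    [-0.35,0,0.26,0,-1],
    [-0.45,0,0.335,0,-1],
    [-0.52,0,0.39,0,-1],
    [-0.541,0,0.403,0,-1],
    [-0.541,0,0.403,0,-1],
    [-0.541,0.05,0.403,0,-1],
    [-0.541,0.1,0.403,0,-1],
    [-0.541,0.12,0.403,0,-1],
    [-0.541,0.12,0.403,0,-1]
  ]
}}

```text
time: 32.35
eef_pos: [0.6441, 0.2589, 0.041]
tcp_rot: [-1.573, -0.001, -1.572]
ft_force: [-0.0, -0.2, 0.3]
opening: 0.339
```

```bash
python3 - <<'E'
from h import *
o=snap("16",("wrist",))
E
```

```text
32.35 [0.6441 0.2589 0.041 ] [-1.573e+00 -1.000e-03 -1.572e+00] [-0.  -0.2  0.3] 0.339
```

View pics/wrist_16.png

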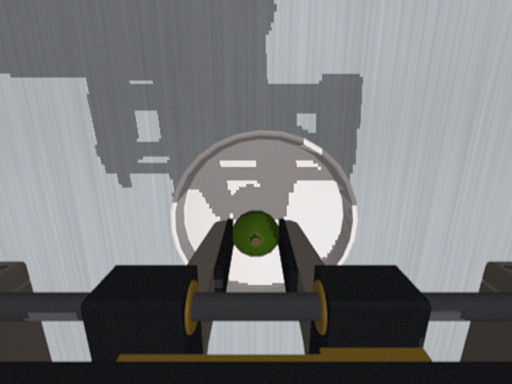

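The cap is over the middle of the dish. Lower it.

Call:
{"method": "jog_arm", "body": {
  "steps": [
    [0,0.015,0,0,-1],
    [0,0.028,0,0,-1],
    [0,0.034,0,0,-1],
    [0,0.037,0,0,-1],
    [0,0.038,0,0,-1],
    [0,0.038,0,0,-1]
  ]
}}

```text
time: 33.15
eef_pos: [0.6451, 0.2601, 0.0227]
tcp_rot: [-1.571, 0.0, -1.571]
ft_force: [-0.5, 0.4, -0.8]
opening: 0.337
```

Call:
{"method": "jog_arm", "body": {
  "steps": [
    [0,0.002,0,0,-1],
    [0,0.002,0,0,-1]
  ]
}}

```text
time: 33.4
eef_pos: [0.6452, 0.2601, 0.0219]
tcp_rot: [-1.57, 0.0, -1.571]
ft_force: [-0.3, 0.1, 2.1]
opening: 0.339
```

Call:
{"method": "jog_arm", "body": {
  "steps": [
    [0,0,0,0,-0.2],
    [0,0,0,0,0],
    [0,0,0,0,0.15],
    [0,0,0,0,0.25],
    [0,0,0,0,0.25],
    [0,-0.04,0,0,0.25],
    [0,-0.12,0,0,0.25],
    [0,-0.22,0,0,0.25],
    [0,-0.32,0,0,0.25],
    [0,-0.4,0,0,0.25],
    [0,-0.4,0,0,0.25],
    [0,-0.4,0,0,0.25]
  ]
}}

```text
time: 34.9
eef_pos: [0.6447, 0.2599, 0.2219]
tcp_rot: [-1.571, 0.0, -1.571]
ft_force: [0.4, -0.1, -0.8]
opening: 0.626
```

```bash
python3 - <<'E'
from h import *
o=snap("17",("wrist","side","scene"))
cv2.imwrite("pics/side17z.png",cv2.resize(o["side"]["frame"][120:380,140:420,::-1],None,fx=2.3,fy=2.3))
cv2.imwrite("pics/scene17z.png",cv2.resize(o["scene"]["frame"][130:310,130:410,::-1],None,fx=2.8,fy=2.8))
for n,X in(("jar",[.4587,-.4063,.085]),("cup",[.4531,.3983,.06])):print(n,proj(o["side"],X))
a=pickle.load(open("cap0.pkl","rb"))
for r in ((300,295,350,355),(150,135,182,165)):
  print(cv2.absdiff(a["side"]["frame"],o["side"]["frame"])[r[1]:r[3],r[0]:r[2]].mean())
E
```

```text
34.9 [0.6447 0.2599 0.2219] [-1.571  0.    -1.571] [ 0.4 -0.1 -0.8] 0.626
jar [329.01972614 308.0037519 ]
cup [166.99339914 143.00370154]
2.8035555555555556
25.473958333333332
```

View pics/side17z.png

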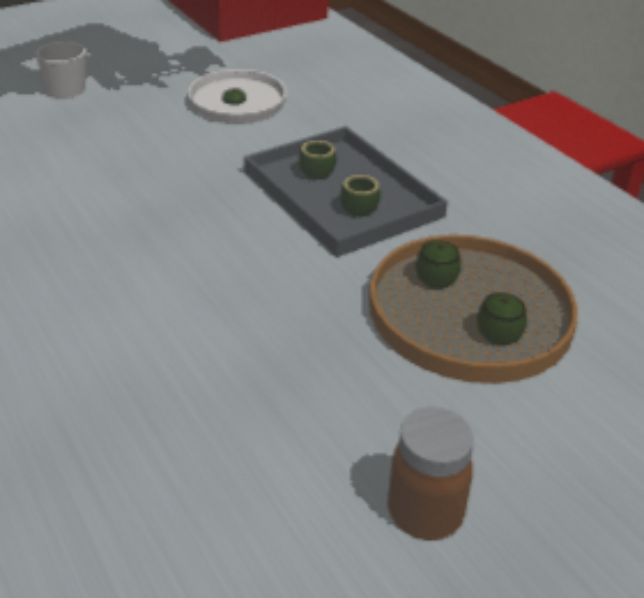

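View pics/scene17z.png

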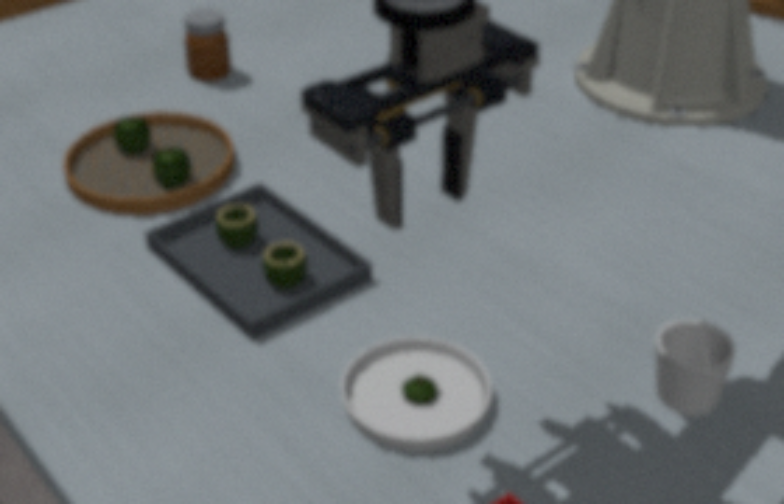

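View pics/wrist_17.png

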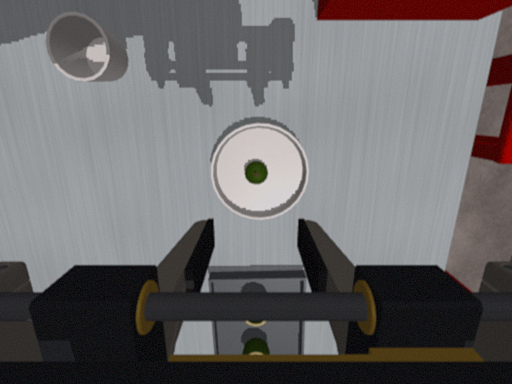

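All five pieces are upright in their trays: wholes at zoomed side (438,264) and (502,318), shells at (318,158) and (361,193), and the cap at (234,96). The cup and jar appear at the same pixels as before, though the arm's shadow now falls by the cup.

```bash
python3 - <<'E'
from workcell import ctrl
print(ctrl.close_job())
E
```

```text
the job is handed in; nothing more can be done
None
```

The sorting is done and handed in at about 35 s of the 112 s allowed. Both whole mandarins are on the bamboo tray, both open peels are in the steel pan, and the cap is in the white dish. I moved them in that order and lowered each one to a light touch on the floor (about 2–5 N) before opening the jaws.

- **Pieces:** the last side, scene and wrist pictures show all five the same way up as at the start, apart from each other, with the gripper raised clear.
- **Jar and cup:** the jar's patch of the side picture is almost unchanged from the first one (mean difference 2.8). The cup's patch differed by 25. I put that down to the arm's shadow having moved, since the cup appears at the same pixels (about 167, 143), and the gripper was never near it.
- **Measurements:** the tray and dish centres differed by up to about 2 cm between camera views at first. I settled them with better rim fits and wrist pictures before placing anything. No check failed.

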